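# Put mixed-up ski binding heel pieces back with their toe pieces

## Robot

A 7-joint arm with a two-finger parallel gripper is mounted at the origin on the work surface. World frame = base frame: x ahead of the robot, y to its left, z up, the work surface at z = 0. Lengths are in mm, angles in rad, forces in N, time in s.
With the tool pointing down it reaches from about 400 to 875 mm from the base axis. Payload 4.4 kg.
Tool frame: the origin (TCP) lies on the centre line of the jaws, within the pads' length; the fingertips stand 25 mm ahead of it and the grasp point (between the pads) lies 6 mm ahead of it (ctrl.finger_overhang is the distance from the TCP to the fingertips, in mm); z points along the fingers, y is the line along which they close (so a half turn about z gives the same grasp; the last joint's range is limited). The gripper opens to 85 mm and grips with 20 to 120 N. Pads are 22 mm wide; open, the fingers measure 114 mm over their backs; the gripper's body (76 mm by 85 mm) begins 54 mm behind the grasp point. The pads swing forward as they close: fully open they stand 13 mm farther back than shut.
Start: joints at [1.209, 0.628, 0.038, 1.517, -0.027, 0.996, -0.02], TCP at [189.505, -621.776, 256.313] pointing down, gripper open.
Joint ranges: [-3.06, 3.06], [-0.37, 2.12], [-1.25, 1.32], [0.18, 2.47], [-1.1, 4.24], [0.23, 1.98], [-2.94, 2.94]. Speed limits (rad/s): [2.57, 2.57, 3.14, 3.14, 3.14, 3.14, 3.14].

## Interface

Orientations are given as [roll, pitch, yaw] about the fixed x, y, z axes, in that order (R = Rz(yaw) Ry(pitch) Rx(roll)).
In Python, from cell import ctrl gives the robot as it stands. The module is installed in compiled form; this text tells all that it offers.
- The arm moves only by the tool play_rows, never from a script. Its argument "targets" is a list of rows, each a list of 5 numbers: the closure, from 0 (fully open) to 1 (shut), then the shift along the tool's x, y, z in cm, then the turn about the tool's z in degrees. In form: [[gripper, dx, dy, dz, spin], ...]. A call has 1 to 10 rows; each row is the pose to reach, as a shift and turn from the pose commanded when the call began, along the tool's axes at that moment; what a row does not reach only later rows make up. A row lasts 1/10 s, in which the tool goes at most 50 mm and 8.59 degrees, less where a joint would pass 70% of its speed; a pose out of reach is approached as far as the arm can. A call with a gripper value outside its range is refused whole. The fingers move at their own pace and stop on an object; the grip force is fixed at half the most. Time passes only in rows, so rows that repeat a pose let the fingers close. It gives the time, the measured TCP pose, the force, the opening and the grip force at its end, in the units of the state.
- ctrl.read_state(): the state, without advancing time (a new reading comes with each control period).
- ctrl.get_image(name): name is "scene" or "top"; returns (picture, depth): 400x640x3 uint8, red, green, blue; 400x640 float32, mm along the optical axis (not along the pixel's ray), 0 where there is no reading.
- ctrl.calibration(name): a dict with "vfov" (degrees; the focal length in pixels is half the picture's height over the tangent of half this angle, whatever the lens; pixels are square), "cx", "cy" (the principal point, pixels), "extrinsics" (4x4, takes a point from camera to world coordinates). Camera axes: x right, y down, z forward; pixel columns grow to the right and rows downward; lengths in mm; the calibration is good to about 2 mm. A picture is of the moment at which its call begins. calibration takes no time and is no camera call.
- ctrl.finish_job(): hands the job in; it is judged then, once.
Trained networks look in the newest picture that a camera, given by its name, has taken for a name from the list of things; names that differ only in an ending like _2 or _b are one class to them, and where a whole thing is asked for, a point or a joint stands for the part that bears it (a point fixed in the world has none). Each returns a list of dicts, best first, with "confidence" (0 to 1); they miss things now and then, are a little off and sometimes report something else, mostly with a low value. They report only what shows in the picture. A call takes as long as a camera call. They do not tell look-alikes from the thing itself.
- ctrl.search_frame(camera, name): "bbox" ([left, top, right, bottom] in pixels, round what is visible of it).
- ctrl.trace(camera, name): "pixels" (400x640 bool, what is visible of it) and "bbox" ([left, top, right, bottom] in pixels, round what is visible of it).
The state is a dict: "clock": time; "qpos": joint angles; "qd": joint speeds; "tau": joint torques, N m; "eef_pos": TCP position; "tool_rot": TCP orientation; "force": force on the tool from outside, world axes, zero at the start; "torque": the same for the moment, N m; "width": finger opening in mm; "gripper_force": force on a finger pad.
Only numpy, scipy, OpenCV 4.12 (cv2) and the standard library are available. Lean on these libraries where they do the work, as an engineer would, in place of code of your own. Each camera call takes 0.05 s, during which the arm holds its last target. There are 200 camera calls.

## Task

Three ski bindings, a small, a medium and a large one, lie in parts trays, but their heel pieces have been mixed up: each lies in the tray of a toe piece of another size. Using the empty tray to set one heel piece aside for the time being, move them round until every heel piece lies flat and straight in the middle of the heel bay behind the toe piece of its own size, its opening lever still pointing away from the toe piece. Set each one down, do not drop it, and leave the toe pieces where they lie.

Things in the scene. Friction and masses are not known exactly. Their poses are not given: they have to be found in the camera images.
- heel_small: The small heel piece of a ski binding, to be moved: steel base 80 (x) x 40 (y) x 6 mm; over the origin an upright black tower 28 mm wide (y), its flat sides clear from -13 to +14 mm in x and from 18 to 43 mm in height; 50 mm high, 0.28 kg or so. Grey jaw to +x (towards the toe piece), opening lever to -x. Origin: centre of the underside, z up.
- heel_medium: The medium heel piece of a ski binding, to be moved: steel base 106 (x) x 58 (y) x 6 mm; over the origin an upright black tower 40 mm wide (y), its flat sides clear from -17 to +18 mm in x and from 23 to 57 mm in height; 66 mm high, 0.42 kg or so. Grey jaw to +x (towards the toe piece), opening lever to -x. Origin: centre of the underside, z up.
- heel_large: The large heel piece of a ski binding, to be moved: steel base 134 (x) x 76 (y) x 6 mm; over the origin an upright black tower 54 mm wide (y), its flat sides clear from -21 to +23 mm in x and from 29 to 72 mm in height; 84 mm high, 0.6 kg or so. Grey jaw to +x (towards the toe piece), opening lever to -x. Origin: centre of the underside, z up.
- toe_small: The small toe piece: steel base 60 (x) x 40 (y) mm, as wide as the small heel piece's; black wedge-shaped housing, 32 mm high, two grey wings at its rear (-x), reaching about 3 mm past the base each side. Lies loose in the toe bay of its tray and stays there. Origin: centre of the underside; +x points away from the heel bay.
- toe_medium: The medium toe piece: steel base 82 (x) x 58 (y) mm, as wide as the medium heel piece's; black wedge-shaped housing, 43 mm high, two grey wings at its rear (-x), reaching about 3 mm past the base each side. Lies loose in the toe bay of its tray and stays there. Origin: centre of the underside; +x points away from the heel bay.
- toe_large: The large toe piece: steel base 108 (x) x 76 (y) mm, as wide as the large heel piece's; black wedge-shaped housing, 54 mm high, two grey wings at its rear (-x), reaching about 3 mm past the base each side. Lies loose in the toe bay of its tray and stays there. Origin: centre of the underside; +x points away from the heel bay.
- tray_a: Low light-grey two-bay parts tray, fixed, 296 (x) x 116 (y) mm, floor 3 mm thick, walls 4 mm thick and 16 mm high, divider 10 mm high. Origin: centre of the underside, z up. Heel bay 156 x 108 mm inside, centred at x = -66 mm, y = 0 (end nearer the robot); toe bay 128 x 108 mm, centred at x = +80 mm. Holds the small toe piece.
- tray_b: Low light-grey two-bay parts tray, fixed, 296 (x) x 116 (y) mm, floor 3 mm thick, walls 4 mm thick and 16 mm high, divider 10 mm high. Origin: centre of the underside, z up. Heel bay 156 x 108 mm inside, centred at x = -66 mm, y = 0 (end nearer the robot); toe bay 128 x 108 mm, centred at x = +80 mm. Holds the medium toe piece.
- tray_c: Low light-grey two-bay parts tray, fixed, 296 (x) x 116 (y) mm, floor 3 mm thick, walls 4 mm thick and 16 mm high, divider 10 mm high. Origin: centre of the underside, z up. Heel bay 156 x 108 mm inside, centred at x = -66 mm, y = 0 (end nearer the robot); toe bay 128 x 108 mm, centred at x = +80 mm. Holds the large toe piece.
- tray_d: Low light-grey two-bay parts tray, fixed, 296 (x) x 116 (y) mm, floor 3 mm thick, walls 4 mm thick and 16 mm high, divider 10 mm high. Origin: centre of the underside, z up. Heel bay 156 x 108 mm inside, centred at x = -66 mm, y = 0 (end nearer the robot); toe bay 128 x 108 mm, centred at x = +80 mm. The empty tray: its heel bay is free (a small round tin of screws stands in its toe bay).
Not all that is in view belongs to the job. What is shaped like the heel_small but blue, orange or yellow is not meant.

How it is judged (in metres and radians):
On the way:
1. one heel piece has been set aside in the heel bay of the empty tray (((x of heel_small in the frame of tray_d between -0.096 and -0.036 m and y of heel_small in the frame of tray_d between -0.03 and 0.03 m and z of heel_small in the frame of tray_d below 0.009 m and linear speed of heel_small below 0.02 m/s) or (x of heel_medium in the frame of tray_d between -0.096 and -0.036 m and y of heel_medium in the frame of tray_d between -0.03 and 0.03 m and z of heel_medium in the frame of tray_d below 0.009 m and linear speed of heel_medium below 0.02 m/s) or (x of heel_large in the frame of tray_d between -0.096 and -0.036 m and y of heel_large in the frame of tray_d between -0.03 and 0.03 m and z of heel_large in the frame of tray_d below 0.009 m and linear speed of heel_large below 0.02 m/s))), for 0.2 s.
At the end, for the whole second after the job is handed in: Every heel piece rests in the tray of the toe piece of its size: within 15 mm in x and y of the heel bay's centre, on the floor (z under 9 mm), level within 0.06 rad, within 0.2 rad of the tray's line, jaw towards the toe piece; toe pieces within 15 mm of their start (x of heel_small in the frame of tray_a between -0.081 and -0.051 m and y of heel_small in the frame of tray_a between -0.015 and 0.015 m and z of heel_small in the frame of tray_a below 0.009 m and angle between the x axis of heel_small and the x axis of tray_a, either way round below 0.2 rad and x of toe_small in the frame of heel_small above 0.05 m and angle between each of heel_small, heel_medium, heel_large's own z axis and vertical below 0.06 rad and linear speed of each of heel_small, heel_medium, heel_large below 0.02 m/s and angular speed of each of heel_small, heel_medium, heel_large below 0.2 rad/s and distance of each of toe_small, toe_medium, toe_large from where it was at the start of the episode below 0.015 m and x of heel_medium in the frame of tray_b between -0.081 and -0.051 m and y of heel_medium in the frame of tray_b between -0.015 and 0.015 m and z of heel_medium in the frame of tray_b below 0.009 m and angle between the x axis of heel_medium and the x axis of tray_b, either way round below 0.2 rad and x of toe_medium in the frame of heel_medium above 0.05 m and x of heel_large in the frame of tray_c between -0.081 and -0.051 m and y of heel_large in the frame of tray_c between -0.015 and 0.015 m and z of heel_large in the frame of tray_c below 0.009 m and angle between the x axis of heel_large and the x axis of tray_c, either way round below 0.2 rad and x of toe_large in the frame of heel_large above 0.05 m); the robot touches nothing.
It fails at once if the small heel piece was dropped: let go more than 40 mm above the bench (contact force between the fingers and heel_small below 0.05 N and height (world z) of heel_small above 0.04 m).
It fails at once if the medium heel piece was dropped: let go more than 40 mm above the bench (contact force between the fingers and heel_medium below 0.05 N and height (world z) of heel_medium above 0.04 m).
It fails at once if the large heel piece was dropped: let go more than 40 mm above the bench (contact force between the fingers and heel_large below 0.05 N and height (world z) of heel_large above 0.04 m).
It also fails if it takes over 104 s, if anything falls off the work surface, if the arm or the gripper's body presses on something with over 40 N, if the wrist force passes 120 N, or if a joint passes its speed limit or range.

## Working session

There is one attempt and no reset: what is moved stays moved. The work goes in short steps, Python scripts to look and compute and a tool call to move; the robot and the scene stay as the last step left them, time stands still between calls to the robot, and variables do not carry over. Pictures are saved under pics/ and viewed, at most 14 in all, crops included, and the job is handed in when it is done.

Besides the shell and the picture viewer there is one more tool, called after ">>>" as name(argument=value, ...), one argument or row to a line, values as JSON. play_rows: Moves the arm, as the interface text tells. Its arguments: {"type":"object","properties":{"targets":{"type":"array"}},"required":["targets"]}

```bash
mkdir -p pics; python3 - <<'E'
from cell import ctrl
import cv2,numpy as np
s=ctrl.read_state();print({k:np.round(v,3).tolist() for k,v in s.items()})
for n in("scene","top"):
    p,d=ctrl.get_image(n);cv2.imwrite(f"pics/{n}0.png",p[:,:,::-1]);np.save(f"{n}_d.npy",d);np.save(f"{n}_p.npy",p)
    c=ctrl.calibration(n);print(n,c)
for nm in("heel_small","heel_medium","heel_large","toe_small","toe_medium","toe_large","tray_a"):
    r=ctrl.search_frame("top",nm);print(nm,[(np.round(x["bbox"]).tolist(),round(x["confidence"],2)) for x in r])
E
```

```text
{'clock': 0.0, 'qpos': [1.209, 0.629, 0.038, 1.518, -0.027, 0.996, -0.02], 'qd': [-0.002, -0.002, -0.001, -0.001, 0.001, 0.001, -0.002], 'tau': [-0.0, -56.34, 1.226, -19.344, 0.011, 0.011, -0.0], 'eef_pos': [189.34, -621.206, 255.404], 'tool_rot': [-3.14, 0.0, 0.296], 'force': [-0.164, -0.489, -0.275], 'torque': [-0.014, 0.036, 0.006], 'gripper_force': 0.0, 'width': 84.96}
scene {'vfov': 50.6212995494464, 'cx': 321.8288092687009, 'cy': 195.21679581408472, 'extrinsics': array([[ 8.28877362e-01,  4.77008640e-01, -2.92275685e-01,
         8.72042061e+02],
       [ 5.59298553e-01, -6.95250991e-01,  4.51454524e-01,
        -5.01328506e+02],
       [ 1.21427486e-02, -5.37669803e-01, -8.43068050e-01,
         8.30501258e+02],
       [ 0.00000000e+00,  0.00000000e+00,  0.00000000e+00,
         1.00000000e+00]])}
top {'vfov': 53.70154612824658, 'cx': 323.4132040658002, 'cy': 199.53295048179484, 'extrinsics': array([[ 1.62222563e-02, -9.79316593e-01,  2.01682547e-01,
         3.91839844e+02],
       [-9.99868007e-01, -1.57075783e-02,  4.15218373e-03,
        -5.21766237e+01],
       [-8.98358028e-04, -2.01723284e-01, -9.79442142e-01,
         9.26963079e+02],
       [ 0.00000000e+00,  0.00000000e+00,  0.00000000e+00,
         1.00000000e+00]])}
heel_small [([485.0, 244.0, 506.0, 277.0], 0.95), ([335.0, 224.0, 356.0, 260.0], 0.93), ([474.0, 170.0, 518.0, 188.0], 0.89), ([278.0, 116.0, 296.0, 155.0], 0.62)]
heel_medium [([147.0, 238.0, 185.0, 286.0], 0.66)]
heel_large [([237.0, 232.0, 273.0, 295.0], 0.69)]
toe_small [([252.0, 183.0, 268.0, 212.0], 0.95), ([149.0, 172.0, 188.0, 216.0], 0.52)]
toe_medium [([229.0, 168.0, 285.0, 293.0], 0.19)]
toe_large [([149.0, 173.0, 192.0, 213.0], 0.77), ([132.0, 162.0, 202.0, 293.0], 0.2)]
tray_a [([316.0, 156.0, 376.0, 285.0], 0.79), ([394.0, 148.0, 454.0, 273.0], 0.72), ([133.0, 163.0, 203.0, 292.0], 0.62), ([228.0, 165.0, 286.0, 294.0], 0.59)]
```

View pics/top0.png

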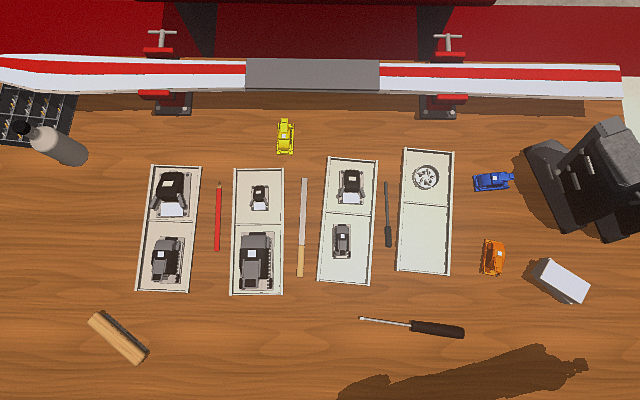

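View pics/scene0.png

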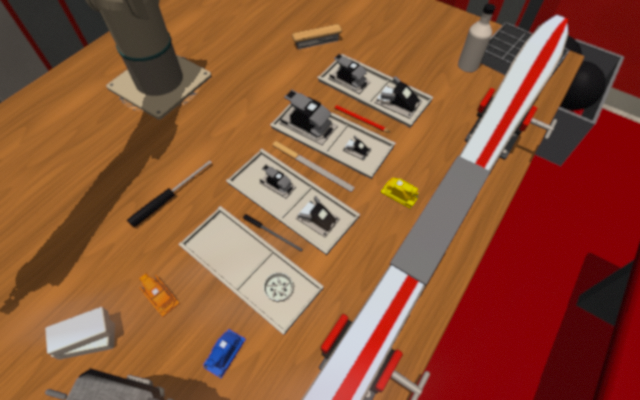

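The top view shows these trays, from left to right:

| Tray | Pixel | Toe piece | Heel piece |
|---|---|---|---|
| C | (168,228) | large | medium |
| A | (257,230) | small | large |
| B | (348,220) | medium | small |
| D | (425,210) | none (empty, tin in toe bay) | none |

Four things look like heel_small:
- Grey at (342,241): this is the one meant, because it is black/grey and lies in a tray.
- Yellow at (286,136), blue at (493,181) and orange at (493,257): decoys.

Next I measure the poses and crop in on the small heel.

```bash
cat > m.py <<'E'
import numpy as np,cv2
from cell import ctrl
def cloud(cam,d):
    c=ctrl.calibration(cam);f=200/np.tan(np.radians(c["vfov"]/2))
    v,u=np.mgrid[0:400,0:640]
    P=np.stack([(u-c["cx"])/f*d,(v-c["cy"])/f*d,d],-1)
    E=c["extrinsics"];W=P@E[:3,:3].T+E[:3,3];W[d<=0]=np.nan;return W
def rect(pts):
    (cx,cy),(w,h),a=cv2.minAreaRect(pts.astype(np.float32))
    if w<h:w,h,a=h,w,a-90
    a=(a+90)%180-90
    return [round(float(x),1) for x in(cx,cy,w,h,a)]
E
python3 - <<'E'
from m import *
d=np.load("top_d.npy");p=np.load("top_p.npy");W=cloud("top",d);z=W[...,2]
print("bench",np.nanmedian(z[300:330,200:340]))
hsv=cv2.cvtColor(p,cv2.COLOR_RGB2HSV)
roi={"C":(128,155,208,300),"A":(222,160,292,300),"B":(312,150,384,292),"D":(390,142,460,282)}
for k,(l,t,r,b) in roi.items():
    w=W[t:b,l:r].reshape(-1,3);hs=hsv[t:b,l:r].reshape(-1,3)
    # tray: light pixels
    m=((hs[:,1]<60)&(hs[:,2]>150)).reshape(b-t,r-l).astype(np.uint8)
    n,L,S,_=cv2.connectedComponentsWithStats(cv2.morphologyEx(m,cv2.MORPH_CLOSE,np.ones((3,3))))
    i=1+np.argmax(S[1:,4]);q=w[(L.ravel()==i)&(w[:,2]<25)]
    print(k,"tray",rect(q[:,:2]),"z",np.nanpercentile(q[:,2],[5,50,95]).round(1))
    fl=np.nanmedian(q[:,2])
    cx,cy,ww,hh,a=rect(q[:,:2]);a=np.radians(a);X=(w[:,:2]-[cx,cy])@np.array([[np.cos(a),-np.sin(a)],[np.sin(a),np.cos(a)]])
    for bay,c0,hl in(("heel",-66,75),("toe",80,60)):
        s=(abs(X[:,0]-c0)<hl)&(abs(X[:,1])<50)
        s&=w[:,2]>0
        zz=w[s,2]
        if (zz>20).sum()<20: continue
        mx=np.percentile(zz[zz>20],98)
        for lo in (6.5,mx-9,):
            pt=X[s][zz>lo]; print("  ",bay,"max",round(mx,1),"lo",round(lo,1),"trayframe",rect(pt),"bbox",np.percentile(pt,[1,99],axis=0).round(0).tolist())
im=p[150:300,120:460,::-1];cv2.imwrite("pics/crop.png",cv2.resize(im,None,fx=2.35,fy=2.35,interpolation=cv2.INTER_CUBIC))
E
```

```text
bench -0.4046423756369677
C tray [511.0, 310.7, 295.5, 123.8, -1.4] z [ 0.9  5.4 17.8]
   heel max 70.1 lo 6.5 trayframe [-66.2, 0.1, 145.9, 99.4, 0.1] bbox [[-128.0, -37.0], [-24.0, 18.0]]
   heel max 70.1 lo 61.1 trayframe [-90.7, -10.7, 64.2, 36.3, 2.6] bbox [[-123.0, -27.0], [-59.0, 8.0]]
   toe max 59.2 lo 6.5 trayframe [77.5, -1.7, 110.8, 97.1, -1.9] bbox [[24.0, -40.0], [130.0, 37.0]]
   toe max 59.2 lo 50.2 trayframe [69.7, -5.5, 71.5, 48.7, 84.9] bbox [[49.0, -35.0], [92.0, 24.0]]
A tray [507.0, 104.5, 296.0, 122.1, 1.7] z [ 0.6  4.3 17.5]
   heel max 87.9 lo 6.5 trayframe [-64.8, 0.6, 149.1, 91.7, -3.3] bbox [[-138.0, -37.0], [-6.0, 36.0]]
   heel max 87.9 lo 78.9 trayframe [-91.1, 1.4, 80.0, 44.4, -6.7] bbox [[-130.0, -19.0], [-54.0, 20.0]]
   toe max 37.8 lo 6.5 trayframe [78.8, -1.9, 116.9, 96.4, -0.8] bbox [[34.0, -42.0], [126.0, 32.0]]
   toe max 37.8 lo 28.8 trayframe [71.9, -5.9, 37.1, 31.0, 88.9] bbox [[56.0, -22.0], [87.0, 13.0]]
B tray [535.1, -106.2, 296.6, 121.8, -4.3] z [ 0.2  3.5 17.1]
   heel max 54.3 lo 6.5 trayframe [-65.2, -0.1, 116.4, 103.9, 21.0] bbox [[-91.0, -18.0], [-14.0, 32.0]]
   heel max 54.3 lo 45.3 trayframe [-63.2, 10.0, 49.2, 26.8, 5.0] bbox [[-88.0, -2.0], [-38.0, 25.0]]
   toe max 47.8 lo 6.5 trayframe [77.0, 0.4, 107.0, 76.7, -2.5] bbox [[38.0, -30.0], [119.0, 27.0]]
   toe max 47.8 lo 38.8 trayframe [73.9, 3.6, 54.6, 39.7, -76.8] bbox [[51.0, -26.0], [93.0, 24.0]]
D tray [561.4, -289.0, 296.6, 122.3, -4.9] z [ 0.   3.1 16.9]
   toe max 23.0 lo 6.5 trayframe [78.0, 7.7, 99.5, 89.4, 76.6] bbox [[47.0, -31.0], [115.0, 35.0]]
   toe max 23.0 lo 14.0 trayframe [78.7, 2.3, 58.9, 56.6, -39.5] bbox [[50.0, -26.0], [108.0, 32.0]]
```

View pics/crop.png

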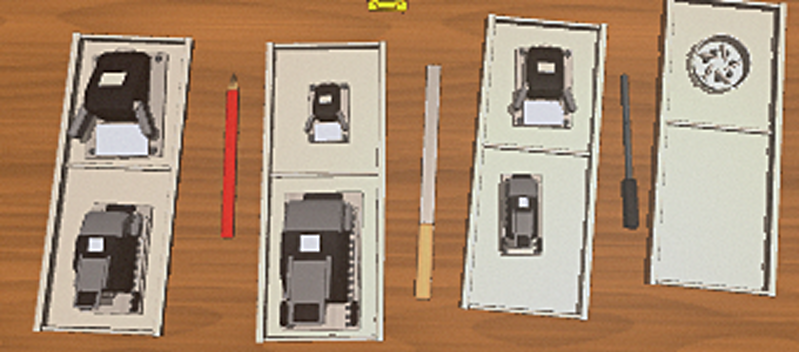

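The crop confirms it: the grey heel at top-view pixel (342,241) is the small one, and all the levers point toward the robot. Next I make rectified orthoviews of the bays (height and colour) to get the poses.

```bash
python3 - <<'E'
from m import *
from scipy.interpolate import griddata
d=np.load("top_d.npy");p=np.load("top_p.npy");W=cloud("top",d)
T={"C":(511,310.7,-1.4,2.4),"A":(507,104.5,1.7,1.3),"B":(535.1,-106.2,-4.3,.5)}
out=[]
for k,(cx,cy,a,z0) in T.items():
    a=np.radians(a);X=(W[...,:2]-[cx,cy])@np.array([[np.cos(a),-np.sin(a)],[np.sin(a),np.cos(a)]]);Z=W[...,2]-z0
    m=(abs(X[...,0]+66)<85)&(abs(X[...,1])<60)&(Z>-5)
    # ortho: rows = -x , cols=-y ; 1mm cells
    gx,gy=np.mgrid[14:-146:-1,55:-55:-1]
    H=griddata(X[m],Z[m],(gx,gy),'nearest');C=griddata(X[m],p[m],(gx,gy),'nearest').astype(np.uint8)
    hc=cv2.applyColorMap(np.clip(H*2.8,0,255).astype(np.uint8),cv2.COLORMAP_JET)
    o=np.hstack([C[:,:,::-1],hc]);o=cv2.resize(o,None,fx=2.4,fy=3.4,interpolation=0)[:, :]
    for i,xx in enumerate(range(0,-146,-20)):cv2.line(o,(0,int((14-xx)*3.4)),(8,int((14-xx)*3.4)),(0,0,255),1)
    y0=int(55*2.4);cv2.line(o,(y0,0),(y0,10),(0,0,255),1);cv2.line(o,(y0+264,0),(y0+264,10),(255,255,255),1);out.append(o)
    h={"C":(66,23,57),"A":(84,29,72),"B":(50,18,43)}[k]
    b=m&(abs(X[...,0]+66)<76)&(abs(X[...,1])<52)
    for lo,hi in((6.5,12.5),(h[1]+3,h[2]+3),(h[0]-2,h[0]+8)):
        s=b&(Z>lo)&(Z<hi);print(k,lo,hi,s.sum(),np.percentile(X[s],[1,5,50,95,99],axis=0).round(1).T.tolist(),rect(X[s]))
im=np.hstack(out);print(im.shape);cv2.imwrite("pics/ortho.png",cv2.resize(im,(800,int(im.shape[0]*800/im.shape[1]*1.0))))
E
```

```text
C 6.5 12.5 210 [[-129.0, -127.6, -80.4, -25.4, -24.1], [-37.4, -36.7, -27.6, 13.4, 17.8]] [-62.7, 7.1, 133.3, 90.6, 0.5]
C 26 60 545 [[-107.2, -101.0, -65.4, -37.7, -35.0], [-28.9, -28.5, -18.4, 8.5, 11.2]] [-71.8, -8.2, 74.7, 41.8, -0.2]
C 64 74 101 [[-123.3, -122.7, -114.1, -99.2, -93.5], [-21.9, -19.9, -10.5, 1.2, 2.5]] [-107.0, -10.5, 35.0, 24.1, -5.0]
A 6.5 12.5 342 [[-138.2, -137.5, -98.2, -6.4, -5.7], [-37.2, -36.6, -24.6, 32.4, 36.7]] [-65.6, 4.3, 146.1, 82.9, 0.4]
A 32 75 604 [[-111.5, -103.3, -44.0, -20.6, -18.1], [-26.8, -26.5, -7.3, 25.3, 27.2]] [-64.8, 0.5, 93.4, 55.0, -0.6]
A 82 92 166 [[-130.3, -130.1, -119.9, -103.4, -97.5], [-16.2, -13.7, 0.2, 14.7, 15.9]] [-112.7, 0.5, 35.3, 34.9, 89.3]
B 6.5 12.5 116 [[-92.5, -91.1, -74.7, -14.2, -11.6], [-41.8, -8.5, 13.2, 32.2, 33.2]] [-54.4, -3.3, 87.8, 83.9, 77.3]
B 21 46 188 [[-81.9, -74.1, -38.7, -21.9, -20.7], [-8.5, -2.8, 12.9, 25.2, 26.1]] [-52.3, 7.8, 64.1, 36.7, 0.4]
B 48 58 104 [[-88.0, -86.9, -72.4, -48.5, -41.6], [-0.2, 1.3, 9.4, 18.3, 19.0]] [-64.5, 10.1, 46.8, 17.9, 4.6]
(544, 1584, 3)
```

View pics/ortho.png

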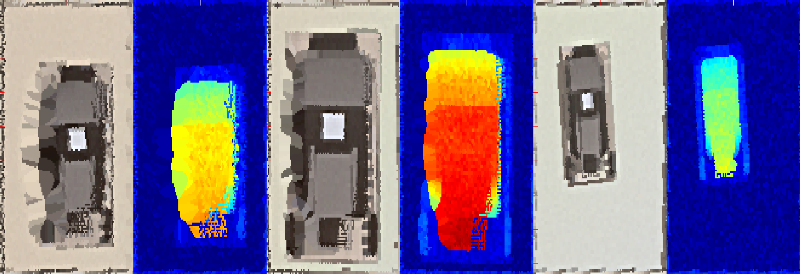

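Estimated world poses:

| Item | x, y (mm) | Yaw |
|---|---|---|
| heel_small | (484, -90) | about 0° |
| heel_medium | (434, 304) | about -1.4° |
| heel_large | (435, 103) | about 1.7° |
| D bay centre | (495.6, -283) | -4.9° |
| B bay centre | (469, -101) | -4.3° |
| C bay centre | (445, 312) | -1.4° |
| A bay centre | (441, 102.5) | 1.7° |

All base lengths match the sizes given. I start with the small heel.

>>> play_rows(
  targets=[
    [0,43.7,-42.2,5,17],
    [0,43.7,-42.2,5,17],
    [0,43.7,-42.2,5,17],
    [0,43.7,-42.2,5,17],
    [0,43.7,-42.2,5,17],
    [0,43.7,-42.2,5,17],
    [0,43.7,-42.2,5,17],
    [0,43.7,-42.2,5,17],
    [0,43.7,-42.2,5,17],
    [0,43.7,-42.2,5,17],
  ],
)

```text
clock: 1.45
eef_pos: [432.4, -184.5, 215.5]
tool_rot: [3.141, -0.001, -0.001]
force: [0.7, -0.5, 1.1]
width: 85.4
gripper_force: 0.0
```

>>> play_rows(
  targets=[
    [0,5.0,-9.2,8,0],
    [0,5.0,-9.2,8,0],
    [0,5.0,-9.2,8,0],
    [0,5.0,-9.2,8,0],
    [0,5.0,-9.2,8,0],
  ],
)

```text
clock: 1.95
eef_pos: [481.5, -93.9, 135.0]
tool_rot: [3.141, 0.001, 0.0]
force: [0.2, -0.8, 1.0]
width: 85.3
gripper_force: 0.0
```

```bash
python3 - <<'E'
from m import *
s=ctrl.read_state();print(s["eef_pos"],s["tool_rot"])
p,d=ctrl.get_image("scene");cv2.imwrite("pics/s1.png",cv2.resize(p[60:300,180:440,::-1],None,fx=2.4,fy=2.4))
E
```

```text
[481.51458273 -93.94033802 134.99948334] [3.14142321e+00 9.37226460e-04 4.49949108e-04]
```

View pics/s1.png

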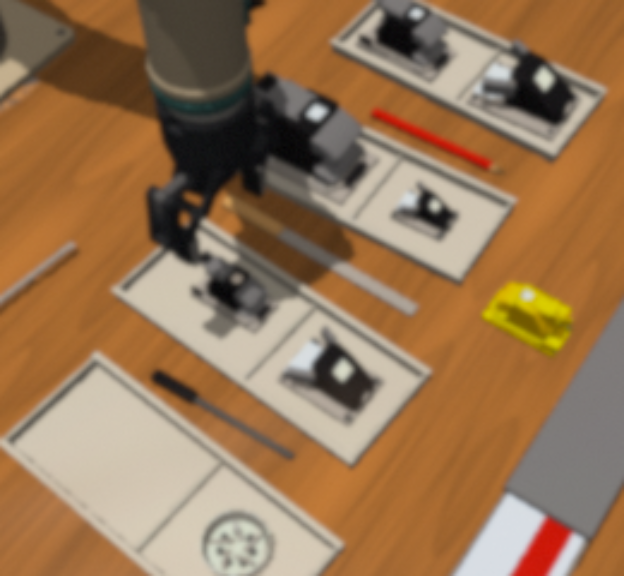

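The gripper hovers straddling the small heel. I descend and close.

>>> play_rows(
  targets=[
    [0.3,0.3,-0.3,5,0],
    [0.3,0.3,-0.3,8.6,0],
    [0.3,0.3,-0.3,8.6,0],
    [0.3,0.3,-0.3,8.6,0],
    [1,0.3,-0.3,8.6,0],
    [1,0.3,-0.3,8.6,0],
    [1,0.3,-0.3,8.6,0],
    [1,0.3,-0.3,8.6,0],
    [1,0.3,-0.3,8.6,0],
    [1,0.3,-0.3,8.6,0],
  ],
)

```text
clock: 3.0
eef_pos: [485.9, -91.8, 51.5]
tool_rot: [3.141, -0.004, -0.001]
force: [-0.4, -1.1, 8.3]
width: 26.6
gripper_force: 59.7
```

>>> play_rows(
  targets=[
    [1,0,0,-2,0],
    [1,0,0,-5,0],
    [1,0,0,-8,0],
    [1,0.3,3,-8,1],
    [1,0.5,7,-8,2],
    [1,0.7,11,-8,3],
    [1,1.0,15,-8,4],
    [1,1.2,19.2,-8,5],
    [1,1.2,19.2,-8,5],
    [1,1.2,19.2,-8,5],
  ],
)

```text
clock: 4.0
eef_pos: [495.8, -284.6, 130.1]
tool_rot: [3.141, -0.001, -0.091]
force: [-0.1, 1.2, -2.0]
width: 27.0
gripper_force: 60.1
```

```bash
python3 - <<'E'
from m import *
s=ctrl.read_state();print(s["eef_pos"],s["tool_rot"],s["force"],s["width"])
p,d=ctrl.get_image("scene");a=p[150:340,150:400,::-1]
q,d=ctrl.get_image("top");b=q[130:320,330:580,::-1]
cv2.imwrite("pics/s2.png",np.hstack([cv2.resize(x,None,fx=1.6,fy=1.6) for x in(a,b)]))
E
```

```text
[ 495.82470545 -284.5560058   130.06539923] [ 3.14100143e+00 -6.46032402e-04 -9.10022376e-02] [-0.06173463  1.18921956 -2.02825525] 27.003400767796897
```

View pics/s2.png

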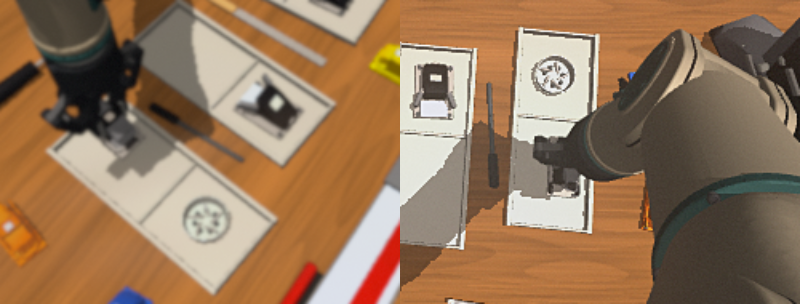

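The heel is held above D's heel bay. I lower it.

>>> play_rows(
  targets=[
    [1,0.1,0,3,0],
    [1,0.1,0,5.5,0],
    [1,0.1,0,7,0],
    [1,0.1,0,7.5,0],
    [1,0.1,0,7.7,0],
    [1,0.1,0,7.8,0],
    [1,0.1,0,7.8,0],
  ],
)

```text
clock: 4.8
eef_pos: [498.0, -283.6, 52.2]
tool_rot: [3.141, -0.001, -0.088]
force: [-0.2, 0.3, -1.8]
width: 27.0
gripper_force: 60.1
```

>>> play_rows(
  targets=[
    [1,0,0,0.1,0],
    [1,0,0,0.2,0],
    [1,0,0,0.2,0],
  ],
)

```text
clock: 5.1
eef_pos: [497.9, -283.7, 51.5]
tool_rot: [3.141, -0.002, -0.088]
force: [-2.4, 1.2, 11.2]
width: 26.7
gripper_force: 61.9
```

Contact. I release, rise, and head toward the medium heel.

>>> play_rows(
  targets=[
    [0.3,0,0,0,0],
    [0.3,0,0,0,0],
    [0.3,0,0,0,0],
    [0.3,0,0,0,0],
    [0.3,0,0,-4,0],
    [0.3,0,0,-8,0],
    [0.3,0,0,-12,0],
    [0.2,0,-5,-14,-3],
    [0.1,0,-10,-14,-3],
    [0,0,-15,-14,-3],
  ],
)

```text
clock: 6.1
eef_pos: [510.8, -136.4, 190.3]
tool_rot: [3.141, -0.002, -0.038]
force: [1.1, 0.1, -0.5]
width: 85.2
gripper_force: 0.0
```

>>> play_rows(
  targets=[
    [0,-9.3,-43.6,0,0],
    [0,-9.3,-43.6,0,0],
    [0,-9.3,-43.6,0,0],
    [0,-9.3,-43.6,0,0],
    [0,-9.3,-43.6,0,0],
    [0,-9.3,-43.6,0,0],
    [0,-9.3,-43.6,0,0],
    [0,-9.3,-43.6,0,0],
    [0,-9.3,-43.6,4,0],
    [0,-9.3,-43.6,4,0],
  ],
)

```text
clock: 7.1
eef_pos: [429.7, 306.8, 146.9]
tool_rot: [-3.141, 0.003, -0.028]
force: [-0.7, -0.3, -0.2]
width: 85.4
gripper_force: 0.0
```

```bash
python3 - <<'E'
from m import *
s=ctrl.read_state();print(s["eef_pos"],s["tool_rot"],s["force"],s["width"])
q,d=ctrl.get_image("top");b=q[130:320,130:330,::-1];p,d2=ctrl.get_image("scene");a=p[0:190,240:440,::-1]
cv2.imwrite("pics/s3.png",np.hstack([cv2.resize(q[130:320,360:560,::-1],None,fx=1.9,fy=1.9),cv2.resize(a,None,fx=1.9,fy=1.9)]))
W=cloud("top",d);a=np.radians(-4.9);X=(W[...,:2]-[561.4,-289])@np.array([[np.cos(a),-np.sin(a)],[np.sin(a),np.cos(a)]]);Z=W[...,2]
b=(abs(X[...,0]+66)<74)&(abs(X[...,1])<50)
for lo,hi in((6,12),(46,60)):
    t=b&(Z>lo)&(Z<hi);print(lo,t.sum(),np.percentile(X[t],[2,50,98],axis=0).round(1).T.tolist(),rect(X[t]))
E
```

```text
[429.69735264 306.80807373 146.86985799] [-3.14063907  0.00346009 -0.02765407] [-0.71245083 -0.29526845 -0.18755599] 85.39332384408686
6 154 [[-136.6, -94.9, -2.7], [-42.1, 9.2, 42.4]] [-63.3, 3.8, 145.4, 98.7, -4.4]
46 181 [[-99.9, -77.2, -53.3], [-9.1, 2.1, 13.4]] [-76.9, -0.3, 49.8, 26.6, 8.9]
```

View pics/s3.png

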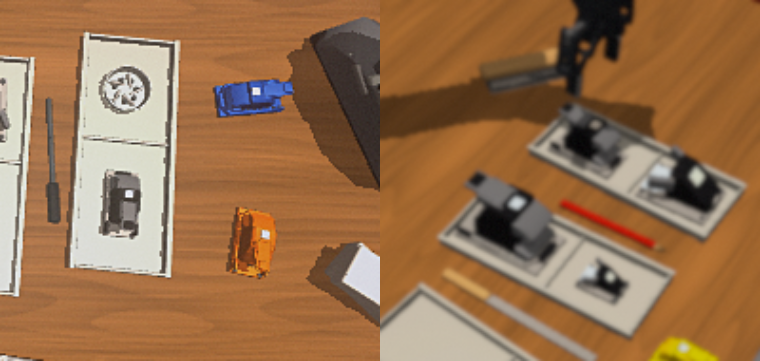

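The small heel sits in the middle of D's bay at top pixel (424,236). The gripper hovers over the medium heel, so I grasp it.

>>> play_rows(
  targets=[
    [0.1,0.4,0.3,4,0],
    [0.1,0.4,0.3,7.5,0],
    [0.1,0.4,0.3,9.3,0],
    [0.1,0.4,0.3,9.3,0],
    [1,0.4,0.3,9.3,0],
    [1,0.4,0.3,9.3,0],
    [1,0.4,0.3,9.3,0],
    [1,0.4,0.3,9.3,0],
    [1,0.4,0.3,9.3,0],
  ],
)

```text
clock: 8.1
eef_pos: [438.6, 299.7, 58.4]
tool_rot: [-3.138, -0.004, -0.036]
force: [0.5, 0.1, 5.3]
width: 38.9
gripper_force: 61.9
```

>>> play_rows(
  targets=[
    [1,0,0,-3,0],
    [1,0,0,-7,0],
    [1,0,0,-12,0],
    [1,0.5,5,-12,0.5],
    [1,1,9.5,-12,1],
    [1,1.7,14,-12,1],
    [1,2.4,19,-12,1],
    [1,3,24,-12,2],
    [1,3.6,29,-12,2.3],
    [1,4.3,34,-12,2.3],
  ],
)

```text
clock: 9.1
eef_pos: [466.9, -43.2, 177.0]
tool_rot: [3.142, -0.0, -0.076]
force: [1.1, -0.1, -3.7]
width: 39.0
gripper_force: 62.4
```

>>> play_rows(
  targets=[
    [1,0.3,3,1,0],
    [1,0.6,6,3,0],
    [1,0.6,6,5,0],
    [1,0.6,6,5,0],
    [1,0.6,6,5,0],
  ],
)

```text
clock: 9.6
eef_pos: [468.6, -100.9, 126.7]
tool_rot: [-3.141, 0.001, -0.075]
force: [0.8, -0.6, -4.2]
width: 38.8
gripper_force: 62.3
```

>>> play_rows(
  targets=[
    [1,0.4,0.1,2,0],
    [1,0.4,0.1,4,0],
    [1,0.4,0.1,5.5,0],
    [1,0.4,0.1,6.2,0],
    [1,0.4,0.1,6.4,0],
    [1,0.4,0.1,6.6,0],
    [1,0.4,0.1,6.6,0],
  ],
)

```text
clock: 10.3
eef_pos: [473.4, -102.7, 60.9]
tool_rot: [3.142, -0.001, -0.076]
force: [0.2, 0.1, -3.8]
width: 38.8
gripper_force: 62.5
```

>>> play_rows(
  targets=[
    [1,0,0,0.1,0],
    [1,0,0,0.2,0],
    [1,0,0,0.25,0],
    [1,0,0,0.25,0],
  ],
)

```text
clock: 10.7
eef_pos: [473.1, -102.9, 58.5]
tool_rot: [3.142, -0.001, -0.076]
force: [-1.3, 0.2, 4.2]
width: 38.9
gripper_force: 63.4
```

>>> play_rows(
  targets=[
    [0.1,0,0,0,0],
    [0.1,0,0,0,0],
    [0.1,0,0,0,0],
    [0.1,0,0,0,0],
    [0,0,0,-4,0],
    [0,0,0,-8,0],
    [0,0,0,-12,0],
    [0,-1.3,-5,-12,-3],
    [0,-2.6,-10,-12,-6],
    [0,-4,-15,-12,-6],
  ],
)

```text
clock: 11.7
eef_pos: [445.3, 46.0, 178.3]
tool_rot: [-3.141, -0.002, 0.028]
force: [1.3, 2.0, -0.4]
width: 85.4
gripper_force: 0.0
```

>>> play_rows(
  targets=[
    [0,-0.9,-5.3,0,0],
    [0,-0.9,-5.3,0,0],
    [0,-0.9,-5.3,0,0],
    [0,-0.9,-5.3,0,0],
  ],
)

```text
clock: 12.1
eef_pos: [435.0, 96.2, 177.8]
tool_rot: [3.141, -0.0, 0.028]
force: [0.5, 0.1, 0.2]
width: 85.3
gripper_force: 0.0
```

```bash
python3 - <<'E'
from m import *
s=ctrl.read_state();print(s["eef_pos"],s["tool_rot"],s["force"],s["width"])
q,d=ctrl.get_image("top");p,d2=ctrl.get_image("scene")
cv2.imwrite("pics/s4.png",np.hstack([cv2.resize(q[130:320,200:400,::-1],None,fx=1.9,fy=1.9),cv2.resize(p[50:240,210:410,::-1],None,fx=1.9,fy=1.9)]))
W=cloud("top",d);a=np.radians(-4.3);X=(W[...,:2]-[535.1,-106.2])@np.array([[np.cos(a),-np.sin(a)],[np.sin(a),np.cos(a)]]);Z=W[...,2]
b=(abs(X[...,0]+66)<74)&(abs(X[...,1])<48)
for lo,hi in((6.5,12),(26,60),(62,75)):
    t=b&(Z>lo)&(Z<hi);print(lo,t.sum(),np.percentile(X[t],[1,5,50,95,99],axis=0).round(1).T.tolist(),rect(X[t]))
E
```

```text
[435.03276423  96.24709887 177.7924626 ] [ 3.14078912e+00 -9.63087448e-05  2.75650837e-02] [0.46821744 0.11619781 0.17782455] 85.29793909374362
6.5 230 [[-119.2, -118.4, -100.9, -16.1, -13.6], [-32.3, -27.9, 11.7, 27.9, 28.6]] [-74.0, -5.4, 121.3, 68.3, -0.1]
26 303 [[-97.8, -94.0, -44.1, -26.3, -24.3], [-20.0, -19.0, 1.7, 19.3, 19.7]] [-61.0, -0.2, 74.8, 39.9, -0.1]
62 273 [[-113.3, -111.3, -88.7, -55.9, -51.8], [-15.2, -13.2, -0.0, 12.7, 15.5]] [-82.0, -1.7, 62.9, 34.9, 4.9]
```

View pics/s4.png

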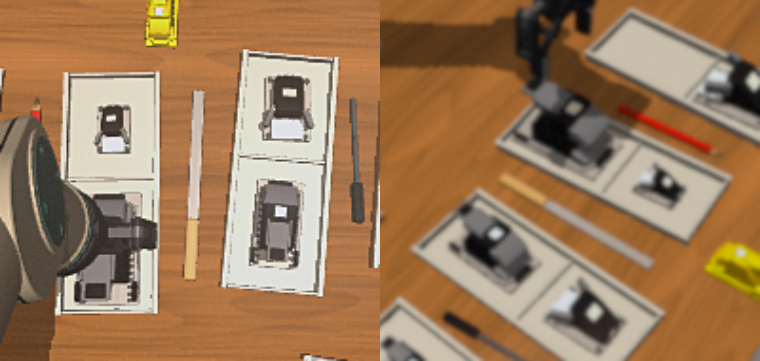

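The medium heel is centred in B, with a measured centre of (-66.4, 0) in the tray frame and no angle error. Next is the large one.

>>> play_rows(
  targets=[
    [0,0.1,-0.5,2,0],
    [0,0.1,-0.5,5,0],
    [0,0.1,-0.5,8,0],
    [0,0.1,-0.5,11.5,0],
    [0,0.1,-0.5,11.5,0],
  ],
)

```text
clock: 12.7
eef_pos: [433.1, 99.9, 59.4]
tool_rot: [3.139, 0.009, 0.025]
force: [0.5, -0.1, 0.9]
width: 85.2
gripper_force: 0.0
```

>>> play_rows(
  targets=[
    [1,0,0,0,0],
    [1,0,0,0,0],
    [1,0,0,0,0],
    [1,0,0,0,0],
    [1,0,0,0,0],
  ],
)

```text
clock: 13.2
eef_pos: [436.3, 102.0, 63.5]
tool_rot: [-3.141, -0.002, 0.028]
force: [-0.7, -1.7, 3.9]
width: 53.5
gripper_force: 64.7
```

>>> play_rows(
  targets=[
    [1,0,0,-3,0],
    [1,0,0,-6,0],
    [1,0,0,-9,0],
    [1,0.4,-4,-9,1],
    [1,0.8,-8.5,-9,2],
    [1,1.2,-13,-9,3],
    [1,1.4,-17,-9,3],
    [1,1.6,-21,-9,3],
    [1,1.6,-21,-9,3],
    [1,1.6,-21,-9,3],
  ],
)

```text
clock: 14.2
eef_pos: [444.3, 313.7, 152.1]
tool_rot: [3.141, 0.001, -0.02]
force: [-0.6, -0.4, -5.1]
width: 53.4
gripper_force: 67.5
```

>>> play_rows(
  targets=[
    [1,0.1,0.1,3,0],
    [1,0.1,0.1,6,0],
    [1,0.1,0.1,7.5,0],
    [1,0.1,0.1,8.2,0],
    [1,0.1,0.1,8.4,0],
    [1,0.1,0.1,8.6,0],
    [1,0.1,0.1,8.6,0],
  ],
)

```text
clock: 14.9
eef_pos: [447.1, 311.8, 67.5]
tool_rot: [-3.141, -0.001, -0.024]
force: [0.1, 0.0, -4.9]
width: 53.1
gripper_force: 67.3
```

>>> play_rows(
  targets=[
    [1,0,0,0.15,0],
    [1,0,0,0.3,0],
    [1,0,0,0.4,0],
    [1,0,0,0.45,0],
    [1,0,0,0.45,0],
  ],
)

```text
clock: 15.4
eef_pos: [446.7, 312.0, 63.5]
tool_rot: [-3.141, -0.0, -0.023]
force: [-2.2, -0.3, 6.1]
width: 53.1
gripper_force: 68.9
```

>>> play_rows(
  targets=[
    [0,0,0,0,0],
    [0,0,0,0,0],
    [0,0,0,0,0],
    [0,0,0,0,0],
    [0,0,0,-4,0],
    [0,0,0,-8,0],
    [0,0,0,-12,0],
    [0,0.5,4.5,-12,1],
    [0,1,9,-12,2],
    [0,1.6,14,-12,3.7],
  ],
)

```text
clock: 16.4
eef_pos: [459.3, 171.4, 182.7]
tool_rot: [-3.141, -0.001, -0.086]
force: [1.3, -0.8, -0.2]
width: 85.8
gripper_force: 0.0
```

>>> play_rows(
  targets=[
    [0,4.9,45,0,0],
    [0,4.9,45,0,0],
    [0,4.9,45,0,0],
    [0,4.9,45,0,0],
    [0,4.9,45,0,0],
    [0,4.9,45,0,0],
    [0,4.9,45,0,0],
    [0,4.9,45,3,0],
    [0,4.9,45,5,0],
    [0,4.9,45,5,0],
  ],
)

```text
clock: 17.4
eef_pos: [466.5, -286.2, 130.6]
tool_rot: [3.139, 0.001, -0.095]
force: [-0.4, 0.4, 0.1]
width: 85.5
gripper_force: 0.0
```

```bash
python3 - <<'E'
from m import *
s=ctrl.read_state();print(s["eef_pos"],s["tool_rot"],s["force"],s["width"])
q,d=ctrl.get_image("top");p,d2=ctrl.get_image("scene")
cv2.imwrite("pics/s5.png",np.hstack([cv2.resize(q[140:310,120:300,::-1],None,fx=2,fy=2),cv2.resize(p[150:320,150:330,::-1],None,fx=2,fy=2)]))
W=cloud("top",d);a=np.radians(-1.4);X=(W[...,:2]-[511,310.7])@np.array([[np.cos(a),-np.sin(a)],[np.sin(a),np.cos(a)]]);Z=W[...,2]-2.4
b=(abs(X[...,0]+66)<74)&(abs(X[...,1])<48)
for lo,hi in((6.5,12),(32,75)):
    t=b&(Z>lo)&(Z<hi);print(lo,t.sum(),np.percentile(X[t],[1,5,50,95,99],axis=0).round(1).T.tolist(),rect(X[t]))
E
```

```text
[ 466.4930031  -286.19653894  130.61174606] [ 3.13881408e+00  1.37608933e-03 -9.48392343e-02] [-0.37436789  0.38801431  0.06403343] 85.51334603192856
6.5 287 [[-131.7, -130.1, -88.0, -1.5, 0.2], [-38.1, -37.1, -25.5, 21.1, 33.0]] [-65.7, -1.6, 133.8, 75.4, -1.8]
32 851 [[-105.1, -98.9, -48.8, -15.9, -12.7], [-27.2, -26.7, -14.9, 23.7, 26.6]] [-58.9, 0.0, 94.0, 55.5, 0.1]
```

View pics/s5.png

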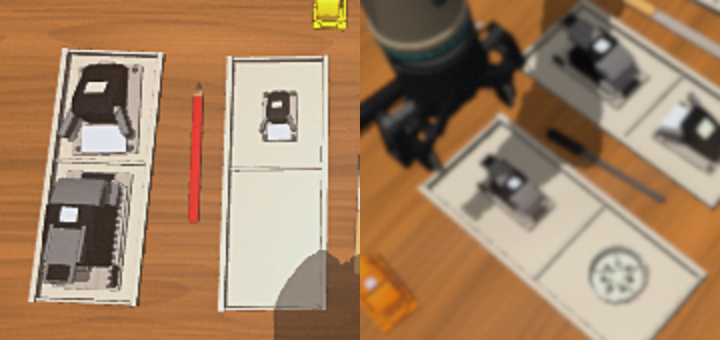

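The large heel is centred in C. I shift the gripper over the small heel.

>>> play_rows(
  targets=[
    [0.3,3.1,-0.5,0,0],
    [0.3,3.1,-0.5,0,0],
    [0.3,3.1,-0.5,0,0],
  ],
)

```text
clock: 17.8
eef_pos: [500.9, -275.8, 132.8]
tool_rot: [-3.14, -0.0, -0.084]
force: [-0.9, 0.3, 0.3]
width: 59.2
gripper_force: 0.0
```

>>> play_rows(
  targets=[
    [0.3,-0.2,0.8,3,0],
    [0.3,-0.2,0.8,6,0],
    [0.3,-0.2,0.8,8.1,0],
    [0.3,-0.2,0.8,8.1,0],
    [0.3,-0.2,0.8,8.1,0],
    [1,-0.2,0.8,8.1,0],
    [1,-0.2,0.8,8.1,0],
    [1,-0.2,0.8,8.1,0],
    [1,-0.2,0.8,8.1,0],
    [1,-0.2,0.8,8.1,0],
  ],
)

```text
clock: 18.8
eef_pos: [497.9, -286.4, 52.9]
tool_rot: [3.141, -0.002, -0.088]
force: [-0.4, 2.1, 6.4]
width: 26.6
gripper_force: 60.2
```

>>> play_rows(
  targets=[
    [1,0,0,-3,0],
    [1,0,0,-7,0],
    [1,0,0,-12,0],
    [1,-1,-4.4,-12,0],
    [1,-2,-8.8,-12,0],
    [1,-3.1,-13.2,-12,0],
    [1,-4.1,-17.6,-12,0],
    [1,-5.1,-22,-12,0],
    [1,-6.2,-26.4,-12,0],
    [1,-6.2,-26.4,-12,0],
  ],
)

```text
clock: 19.8
eef_pos: [456.7, -10.1, 171.2]
tool_rot: [-3.137, 0.003, -0.077]
force: [0.0, -1.7, -2.1]
width: 26.7
gripper_force: 59.9
```

>>> play_rows(
  targets=[
    [1,-1,-4.4,0,-2],
    [1,-2,-8.2,0,-4.5],
    [1,-2.8,-11.8,2,-6.7],
    [1,-2.8,-11.8,4,-6.7],
    [1,-2.8,-11.8,4,-6.7],
    [1,-2.8,-11.8,4,-6.7],
  ],
)

```text
clock: 20.4
eef_pos: [441.3, 101.0, 131.7]
tool_rot: [3.141, -0.0, 0.027]
force: [0.0, 0.2, -1.3]
width: 26.7
gripper_force: 60.1
```

>>> play_rows(
  targets=[
    [1,0,-0.1,3,0],
    [1,0,-0.1,5.5,0],
    [1,0,-0.1,7,0],
    [1,0,-0.1,7.4,0],
    [1,0,-0.1,7.6,0],
    [1,0,-0.1,7.7,0],
    [1,0,-0.1,7.7,0],
  ],
)

```text
clock: 21.1
eef_pos: [441.7, 103.1, 55.1]
tool_rot: [-3.141, -0.002, 0.028]
force: [-0.1, 0.4, -2.2]
width: 26.7
gripper_force: 60.3
```

>>> play_rows(
  targets=[
    [1,0,0,0.1,0],
    [1,0,0,0.2,0],
    [1,0,0,0.25,0],
    [1,0,0,0.25,0],
  ],
)

```text
clock: 21.5
eef_pos: [441.4, 103.3, 52.8]
tool_rot: [-3.141, -0.001, 0.029]
force: [-1.1, 0.0, 10.0]
width: 26.9
gripper_force: 61.9
```

Contact. I release and retreat toward the far right so the view is clear.

>>> play_rows(
  targets=[
    [0.3,0,0,0,0],
    [0.3,0,0,0,0],
    [0.3,0,0,0,0],
    [0.3,0,0,0,0],
    [0.3,0,0,-4,0],
    [0.3,0,0,-8,0],
    [0.3,0,0,-12,0],
    [0,0.5,5,-14,0],
    [0,1,10,-14,0],
    [0,2,15,-14,0],
  ],
)

```text
clock: 22.5
eef_pos: [464.4, -41.9, 192.7]
tool_rot: [-3.141, -0.002, 0.032]
force: [1.8, 0.2, 0.7]
width: 85.7
gripper_force: 0.0
```

>>> play_rows(
  targets=[
    [0,3,40,0,0],
    [0,3,40,0,0],
    [0,3,40,0,0],
    [0,3,40,0,0],
    [0,3,40,0,0],
    [0,3,40,0,0],
    [0,3,40,0,0],
    [0,3,40,0,0],
    [0,3,40,0,0],
    [0,3,40,0,0],
  ],
)

```text
clock: 23.5
eef_pos: [504.5, -441.5, 190.9]
tool_rot: [-3.141, 0.001, 0.026]
force: [0.6, 0.7, -0.4]
width: 85.3
gripper_force: 0.0
```

```bash
python3 - <<'E'
from m import *
s=ctrl.read_state();print(s["eef_pos"],s["force"],s["width"])
q,d=ctrl.get_image("top");p0=np.load("top_p.npy")
cv2.imwrite("pics/s6.png",cv2.resize(q[140:310,120:480,::-1],None,fx=2.2,fy=2.2))
W=cloud("top",d)
for k,(cx,cy,a,z0,h) in {"C":(511,310.7,-1.4,2.4,(29,72)),"A":(507,104.5,1.7,1.3,(18,43)),"B":(535.1,-106.2,-4.3,.5,(23,57))}.items():
    a=np.radians(a);X=(W[...,:2]-[cx,cy])@np.array([[np.cos(a),-np.sin(a)],[np.sin(a),np.cos(a)]]);Z=W[...,2]-z0
    b=(abs(X[...,0]+66)<74)&(abs(X[...,1])<46)
    for lo,hi in((6.5,12),(h[0]+3,h[1]+3)):
        t=b&(Z>lo)&(Z<hi);print(k,lo,np.percentile(X[t],[1,5,50,95,99],axis=0).round(1).T.tolist(),rect(X[t]))
E
```

```text
[ 504.4945247  -441.53115797  190.93663207] [ 0.59726719  0.7069013  -0.40145241] 85.31366755961373
C 6.5 [[-131.5, -129.6, -90.4, -0.6, 0.3], [-37.6, -36.9, -25.2, 23.5, 34.0]] [-65.4, -0.6, 133.0, 75.3, -0.8]
C 32 [[-105.1, -98.8, -49.0, -15.9, -12.4], [-27.2, -26.8, -15.2, 23.3, 26.9]] [-58.8, 0.5, 94.1, 56.5, 0.4]
A 6.5 [[-106.9, -106.7, -84.5, -29.4, -29.1], [-18.5, -18.2, -10.0, 17.9, 20.5]] [-67.8, 10.2, 77.6, 57.6, -0.8]
A 21 [[-91.6, -87.7, -57.2, -38.4, -35.9], [-12.7, -12.4, -2.3, 13.6, 15.3]] [-67.2, -1.4, 63.5, 36.8, -5.3]
B 6.5 [[-124.6, -118.4, -99.1, -15.0, -13.5], [-43.1, -27.8, 12.0, 28.0, 28.6]] [-74.0, -8.0, 121.8, 74.0, 0.6]
B 26 [[-97.8, -92.6, -45.8, -26.1, -24.6], [-20.0, -19.1, 1.9, 19.2, 19.7]] [-61.1, -0.2, 74.5, 40.0, 0.2]
```

View pics/s6.png

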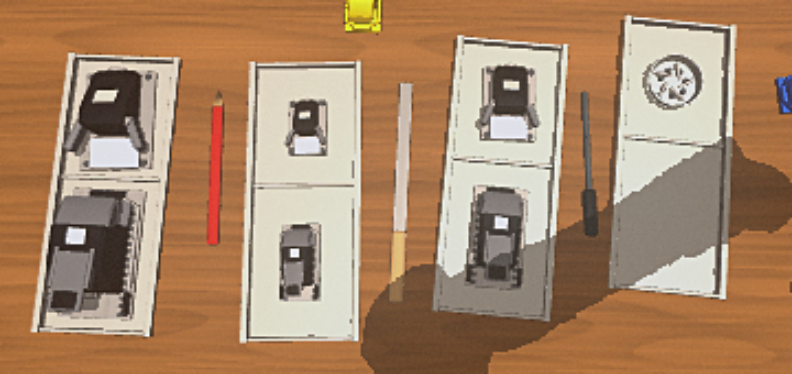

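The picture shows all three heels centred behind their own toe pieces: large in C at crop pixel (92,250), small in A at (300,262), medium in B at (497,237). Each is within about 3 mm, straight, with its lever toward the robot. I hand the job in.

```bash
python3 -c "
from cell import ctrl
print(ctrl.finish_job())"
```

```text
the job is handed in; nothing more can be done
None
```

The job is handed in: all three heel pieces lie flat and straight behind the toe piece of their own size, each within about 3 mm of its bay centre, with levers pointing away. The small heel was set aside in tray D on the way, the whole thing took about 23.5 s of robot time, and the hand-in returned no verdict.

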